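# Tip the blue-banded mould block over the plate edge

### The job

Slide the bare-aluminium mould block with the blue band along the bench, upright, until it stands against the near edge of the low tipping plate; then push it high up so that it tips over that edge and lies flat and roughly square on the plate with its cavity face up, and let go. Only push it, do not lift it, and leave the orange-banded and the black mould blocks standing where they are.

Things in the scene. Friction and masses are not known exactly. Their poses are not given: they have to be found in the camera images.
- blue_mould: Block to tip: bare aluminium, 50 (x) by 60 (y) by 90 mm tall (z), 0.6 to 0.95 kg, blue top with 16 mm blue band. Starts upright, front (+x) face 25 to 50 mm short of the plate's edge, within 8 degrees of square. Origin: centre of underside; z to the blue end, x to the plate. Cavity face (dark disc, brass dots): its -x face, towards the robot. Slides if pushed below 20 mm.
- tipping_plate: Fixed dark steel plate, 160 (x) by 440 (y) by 12 mm high, yellow stripe along its near edge, a square 12 mm step that is the fence; 14 mm lip along the far edge. Origin: middle of the near edge, bench height; x away from robot across the plate, y along the edge, z up. A block against it, pushed near its top, pivots over the edge and falls forward by itself past about 45 degrees of lean.
- orange_mould: Bystander: same aluminium block (50 x 60 x 90 mm) with an orange band and top, standing loose before the same edge. The three blocks stand in a row along the edge, about 140 mm centre to centre, in any order. Origin: centre of underside, axes as for the blue one.
- black_mould: Bystander: black block of the same size (50 x 60 x 90 mm) with a yellow band, standing loose in the same row. Origin: centre of its underside, axes as for the blue one.
Mind the look-alikes: they are no part of the job. Leave any green or pink look-alike of the blue_mould alone.

How it is judged:
By the outcome, as a careful person would: the job done as asked, in the order asked, and still so for the second after the job is handed in, with the robot touching nothing.
It also fails if it takes over 38 s, if anything falls off the work surface, if the arm or the gripper's body presses on something with over 40 N, if the wrist force passes 120 N, or if a joint passes its speed limit or range.

### The arm

A 6-joint arm with a two-finger parallel gripper is mounted at the origin on the work surface. World frame = base frame: x ahead of the robot, y to its left, z up, the work surface at z = 0. Lengths are in mm, angles in rad, forces in N, time in s.
With the tool pointing down it reaches from about 350 to 925 mm from the base axis. Payload 6.4 kg.
Tool frame: the origin (TCP) lies on the centre line of the jaws, within the pads' length; the fingertips stand 14 mm ahead of it and the grasp point (between the pads) lies 5 mm behind it; z points along the fingers, y is the line along which they close (so a half turn about z gives the same grasp; the last joint's range is limited). The gripper opens to 94 mm and grips with 3 to 60 N. Pads are 16 mm wide; open, the fingers measure 119 mm over their backs; the gripper's body (75 mm by 177 mm) begins 78 mm behind the grasp point.
Start: joints at [0.944, 0.245, 1.558, -0, 1.339, -0.174], TCP at [284.364, 584.509, 219.455] pointing down, gripper open.
Joint ranges: [-3.13, 3.13], [-1.02, 2.26], [0.13, 2.54], [-0.95, 4.09], [0.21, 2.88], [-2.74, 2.74]. Speed limits (rad/s): [2.57, 2.57, 3.14, 3.14, 3.14, 3.14].

### API

Orientations are given as a unit quaternion [x, y, z, w].
In Python, from bench import telemetry, eyes, bot gives the robot as it stands.
- The arm moves only by the tool apply_moves, never from a script. Its argument "moves" is a list that holds one entry, the list of rows, each a list of 7 numbers: the shift along the tool's x, y, z in mm, then the turn, a rotation vector about the tool's x, y, z in degrees, then the opening in per cent of the stroke, from 0 (shut) to 100 (fully open). A call has 1 to 12 rows; each row is the pose to reach, as a shift and turn from the pose commanded when the call began, along the tool's axes at that moment; what a row does not reach only later rows make up. A row lasts 1/12 s, in which the tool goes at most 41.7 mm and 7.16 degrees, less where a joint would pass 70% of its speed; a pose out of reach is approached as far as the arm can. A call with a gripper value outside its range is refused whole. The fingers move at their own pace and stop on an object; "force" is the grip in N (left out, the last holds). Time passes only in rows, so rows that repeat a pose let the fingers close. It gives the time, the measured TCP pose, the force, the opening and the grip force at its end, in the units of the state.
- telemetry.get_state(): the state, without advancing time (a new reading comes with each control period).
- eyes.camera(name): name is "side" or "top" or "wrist"; returns a dict with "image" (420x560x3 uint8, red, green, blue), "camera_matrix" (3x3 intrinsics, pixels), "world_from_camera" (4x4, takes a point from camera to world coordinates); the wrist camera has in their place "hand_eye" (4x4, takes a point from camera to tool coordinates, whose origin is the TCP and whose axes are the flange's). Camera axes: x right, y down, z forward; pixel columns grow to the right and rows downward; lengths in mm; the calibration is good to about 2 mm. A picture is of the moment at which its call begins: read the wrist's pose just before it. There is no depth.
- bot.sign_off(): hands the job in; it is judged then, once.
The state is a dict: "clock": time; "q": joint angles; "joint_velocities": joint speeds; "effort": joint torques, N m; "position": TCP position; "ee_rot": TCP orientation; "ft_force": force on the tool from outside, world axes, zero at the start; "torque": the same for the moment, N m; "grip_width": opening from 0.0 (shut) to 1.0 (fully open); "grip_force": force on a finger pad.
Only numpy, scipy, OpenCV 4.12 (cv2) and the standard library are available. Lean on these libraries where they do the work, as an engineer would, in place of code of your own. Each camera call takes 0.05 s, during which the arm holds its last target. There are 200 camera calls.

## Working session

There is one attempt and no reset: what is moved stays moved. The work goes in short steps, Python scripts to look and compute and a tool call to move; the robot and the scene stay as the last step left them, time stands still between calls to the robot, and variables do not carry over. Pictures are saved under pics/ and viewed, at most 10 in all, crops included, and the job is handed in when it is done.

Besides the shell and the picture viewer there is one more tool, called after "Call:" by a JSON object that holds its "api" and its "payload". apply_moves: Moves the arm, as the interface text tells. Its arguments: {"type":"object","properties":{"moves":{"type":"array"},"force":{"type":"number"}},"required":["moves"]}

```bash
ls && mkdir -p pics && cat > h.py <<'E'
import numpy as np, cv2
from bench import telemetry, eyes, bot
from scipy.spatial.transform import Rotation as R
def snap(n,f=None):
    c=eyes.camera(n)
    np.savez(f'pics/{f or n}.npz',**{k:np.array(v) for k,v in c.items()})
    cv2.imwrite(f'pics/{f or n}.png',c['image'][:,:,::-1]); return c
def ray(c,uv,z):
    K=np.array(c['camera_matrix']);T=np.array(c['world_from_camera'])
    d=T[:3,:3]@np.linalg.inv(K)@np.array([uv[0],uv[1],1.]);o=T[:3,3]
    return o+d*(z-o[2])/d[2]
def proj(c,P):
    K=np.array(c['camera_matrix']);T=np.linalg.inv(np.array(c['world_from_camera']))
    p=K@(T[:3,:3]@np.array(P,float)+T[:3,3]);return p[:2]/p[2]
E
python3 - <<'E'
from h import *
s=telemetry.get_state()
print(s['clock'],s['position'],s['ee_rot'],s['ft_force'],s['grip_width'])
for n in('top','side'):
    c=snap(n,n+'0');print(n,np.round(c['world_from_camera'],3).tolist(),np.round(c['camera_matrix'],1).tolist())
a=cv2.imread('pics/top0.png');b=cv2.imread('pics/side0.png')
E
```

```text
pics
0.0 [284.01241719 584.02898564 218.36378653] [ 2.24471155e-01  9.74480263e-01 -8.81024077e-04 -3.77060298e-04] [-0.86123157 -0.26131218 -1.52744009] 1.0017966755417842
top [[0.011, -0.998, 0.059, 422.644], [-1.0, -0.012, -0.026, 62.443], [0.027, -0.059, -0.998, 998.087], [0.0, 0.0, 0.0, 1.0]] [[498.9, 0.0, 278.4], [0.0, 498.9, 214.1], [0.0, 0.0, 1.0]]
side [[-0.834, -0.428, 0.348, 256.334], [-0.551, 0.633, -0.544, 411.312], [0.013, -0.645, -0.764, 518.358], [0.0, 0.0, 0.0, 1.0]] [[386.2, 0.0, 283.7], [0.0, 386.2, 205.8], [0.0, 0.0, 1.0]]
```

View pics/top0.png

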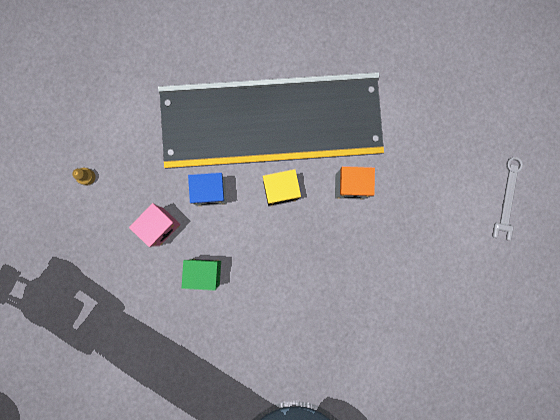

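View pics/side0.png

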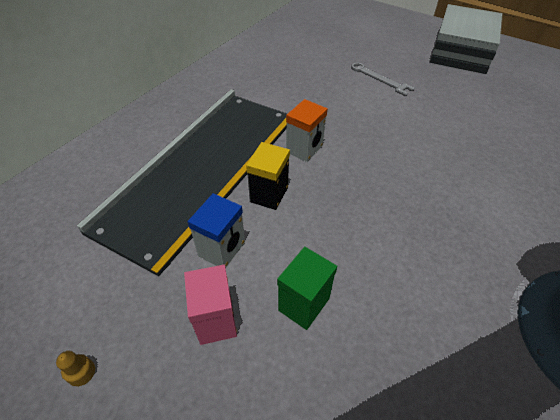

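Top view: the candidates are blue at (206,188), the yellow-banded black block at (282,187), orange at (357,181), pink at (152,225) and green at (201,275). The plate's yellow edge runs from (164,165) to (384,151). The side view shows blue at (216,228), bare aluminium with the dark cavity disc facing the robot, so I choose that one. Next I'll check it in a crop and measure.

```bash
cat > meas.py <<'E'
from h import *
def quad(c,lo,hi,z,box=None):
    hsv=cv2.cvtColor(c['image'],cv2.COLOR_RGB2HSV);m=cv2.inRange(hsv,np.array(lo),np.array(hi))
    if box: mm=np.zeros_like(m);x0,y0,x1,y1=box;mm[y0:y1,x0:x1]=255;m&=mm
    cn=max(cv2.findContours(m,0,1)[0],key=cv2.contourArea)
    P=np.array([ray(c,p,z)[:2] for p in cn[:,0].astype(float)],np.float32)
    (cx,cy),(w,h),a=cv2.minAreaRect(P)
    return np.round([cx,cy,w,h,a],1),cn
E
python3 - <<'E'
from meas import *
c=np.load('pics/top0.npz')
for n,lo,hi,box in [('blue',(105,120,60),(125,255,255),None),('yel',(22,150,100),(32,255,255),(255,168,310,215)),('or',(5,150,100),(16,255,255),(330,160,385,205)),('green',(45,100,40),(80,255,255),None),('pink',(160,60,80),(179,255,255),None)]:
    print(n,quad(c,lo,hi,90,box)[0])
q,cn=quad(c,(20,150,100),(32,255,255),12,(150,140,395,170));print('stripe',q)
P=np.array([ray(c,p,12)[:2] for p in cn[:,0].astype(float)])
# near edge: lowest stripe pixel per column
pts=cn[:,0]; near=[]
for u in range(175,375,10):
    v=pts[abs(pts[:,0]-u)<3][:,1].max()+.5; near.append(ray(c,(u,v),12)[:2])
near=np.array(near);k=np.polyfit(near[:,1],near[:,0],1);print('edge x=%.4f*y+%.2f'%tuple(k),'ang',np.degrees(np.arctan(k[0])),np.std(near[:,0]-np.polyval(k,near[:,1])))
for uv in [(164,167),(384,153)]:print(ray(c,uv,12))
im=c['image'][140:230,130:320,::-1];cv2.imwrite('pics/a.png',cv2.resize(im,None,fx=4,fy=4,interpolation=2))
s=np.load('pics/side0.npz');im2=s['image'][180:280,170:310,::-1]
cv2.imwrite('pics/crop.png',cv2.resize(im2,None,fx=4,fy=4,interpolation=2))
print('side',quad(s,(105,120,60),(125,255,255),90)[0], ray(s,(234,241),45))
E
```

```text
blue [523.  171.8  52.1  62.1   5. ]
yel [527.4  33.6  51.6  61.5  12.1]
or [ 539.1 -105.5   62.8   51.8   90. ]
green [365.7 177.3  67.5  52.1  87.3]
pink [453.3 263.   63.   68.5  46.1]
stripe [594.8  46.   12.8 438.4   4.8]
edge x=-0.0821*y+592.04 ang -4.694059769657297 0.5591715686528493
[571.42881431 263.95291124  12.        ]
[ 606.22802777 -174.21249284   12.        ]
side [521.1 176.6  60.1  69.5   4.4] [495.02764558 173.16305529  45.        ]
```

View pics/crop.png

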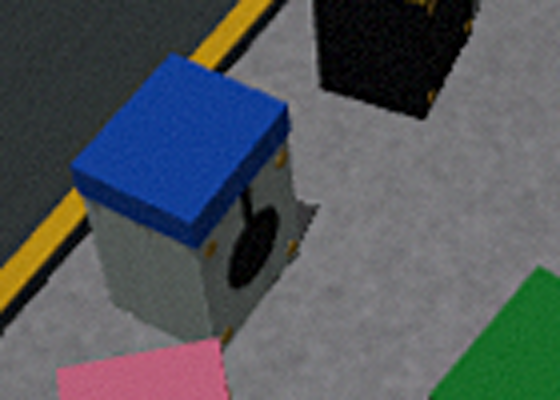

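The crop confirms bare aluminium with a blue top at about crop (180,135) and the cavity disc at (253,247), facing the robot. The measured top is 52x62 and the gap to the edge is about 30 mm, which matches the description. Next I'll check the pink and green heights for gripper-body clearance, and work out the first move.

```bash
cat >> h.py <<'E'
A=np.radians(4.7);n=np.array([np.cos(A),np.sin(A),0]);e=np.array([-np.sin(A),np.cos(A),0])
def Rt(al):
    a=np.radians(al);z=n*np.sin(a)+np.array([0,0,-np.cos(a)]);y=-e;x=np.cross(y,z)
    # tool x=-n when y is... choose y so x=-n(ish)
    if x@n>0: y=-y;x=np.cross(y,z)
    return R.from_matrix(np.c_[x,y,z])
def delta(p,al,s=None):
    s=s or telemetry.get_state();r=R.from_quat(s['ee_rot'])
    d=r.inv().apply(np.array(p)-s['position']);w=np.degrees((r.inv()*Rt(al)).as_rotvec())
    return np.round(d,1),np.round(w,2)
E
python3 - <<'E'
from meas import *
from scipy.optimize import brentq
t=np.load('pics/top0.npz');s=np.load('pics/side0.npz')
for nme,lo,hi in [('pink',(160,60,80),(179,255,255)),('green',(45,100,40),(80,255,255)),('blue',(105,120,60),(125,255,255))]:
    out=[]
    for c in (t,s):
        hsv=cv2.cvtColor(c['image'],cv2.COLOR_RGB2HSV);m=cv2.inRange(hsv,np.array(lo),np.array(hi))
        V=hsv[...,2][m>0]; m2=m&((hsv[...,2]>np.percentile(V,60)-25)*255).astype(np.uint8)
        m2=cv2.morphologyEx(m2,cv2.MORPH_OPEN,np.ones((3,3),np.uint8))
        cn=max(cv2.findContours(m2,0,1)[0],key=cv2.contourArea);out.append(cv2.minAreaRect(cn)[0])
    for z in range(70,125,5):
        d=ray(t,out[0],z)-ray(s,out[1],z); print(nme,z,np.round(np.linalg.norm(d),1),end=' | ')
    print(np.round(out,1).tolist())
st=telemetry.get_state();print(delta([467,167,150],10,st),delta([467,167,26],10,st))
E
```

```text
pink 70 12.8 | pink 75 9.4 | pink 80 6.0 | pink 85 3.0 | pink 90 2.6 | pink 95 5.3 | pink 100 8.7 | pink 105 12.1 | pink 110 15.5 | pink 115 19.0 | pink 120 22.5 | [[150.3, 224.6], [206.0, 290.3]]
green 70 14.6 | green 75 10.9 | green 80 7.3 | green 85 3.7 | green 90 1.6 | green 95 4.3 | green 100 7.9 | green 105 11.5 | green 110 15.2 | green 115 18.9 | green 120 22.5 | [[198.8, 274.8], [306.9, 272.0]]
blue 70 17.6 | blue 75 13.3 | blue 80 9.1 | blue 85 5.0 | blue 90 1.9 | blue 95 4.2 | blue 100 8.3 | blue 105 12.5 | blue 110 16.7 | blue 115 20.9 | blue 120 25.2 | [[205.2, 187.3], [214.5, 213.1]]
(array([-347. , -294.9,   68.9]), array([ -2.76,  -9.8 , -30.56])) (array([-347. , -294.7,  192.9]), array([ -2.76,  -9.8 , -30.56]))
```

Call:
{"api": "apply_moves", "payload": {"moves": [[[-347,-295,70,-1.9,-6.9,-30.6,30],[-347,-295,70,-1.9,-6.9,-30.6,30],[-347,-295,70,-1.9,-6.9,-30.6,30],[-347,-295,70,-1.9,-6.9,-30.6,30],[-347,-295,70,-1.9,-6.9,-30.6,30],[-347,-295,70,-1.9,-6.9,-30.6,30],[-347,-295,70,-1.9,-6.9,-30.6,30],[-347,-295,70,-1.9,-6.9,-30.6,30],[-347,-295,70,-1.9,-6.9,-30.6,30],[-347,-295,70,-1.9,-6.9,-30.6,30],[-347,-295,70,-1.9,-6.9,-30.6,30],[-347,-295,70,-1.9,-6.9,-30.6,30]]], "force": 20}}

```text
clock: 1.1
position: [468.6, 162.2, 148.3]
ee_rot: [-0.037, 0.997, 0.002, 0.061]
ft_force: [0.4, 0.2, 0.1]
grip_width: 0.301
grip_force: 0.0
```

```bash
python3 - <<'E'
from meas import *
s=telemetry.get_state();print(s['clock'],s['position'],s['grip_width'],s['ft_force'])
print(delta([467,167.2,27],7,s)); print(R.from_quat(s['ee_rot']).as_matrix().round(3))
E
```

```text
1.1 [468.62076767 162.23422188 148.34386592] 0.30068129784831743 [0.3618745  0.15523077 0.11866989]
(array([ 16. ,   5.2, 120.3]), array([-0.13, -0.  , -0.4 ]))
[[-0.99  -0.075  0.122]
 [-0.074  0.997  0.008]
 [-0.122 -0.001 -0.993]]
```

Call:
{"api": "apply_moves", "payload": {"moves": [[[8,5,40,0,0,-0.4,30],[11,5,80,0,0,-0.4,30],[16,5,110,0,0,-0.4,30],[16,5,120,0,0,-0.4,30],[16,5,120,0,0,-0.4,30],[16,5,120,0,0,-0.4,30]]]}}

```text
clock: 1.6
position: [466.4, 172.8, 29.1]
ee_rot: [-0.045, 0.997, 0.002, 0.062]
ft_force: [1.0, 0.5, 0.6]
grip_width: 0.299
grip_force: 0.0
```

```bash
python3 - <<'E'
from meas import *
s=telemetry.get_state();print(s['clock'],s['position'],s['ft_force'])
p=np.array(s['position']);print('s along n from edge',(p-[592.04,0,0])@n,'blue lateral',(p-[523,171.8,0])@e,'to face',(np.array([523,171.8,0])-p)@n-25-9.65)
print(delta([467,167.2,27],7,s))
snap('top','top1');c=snap('side','side1')
cv2.imwrite('pics/s1.png',c['image'][150:370,120:400,::-1])
E
```

```text
1.6 [466.37538347 172.78589627  29.13383023] [0.98341457 0.4787049  0.60288321]
s along n from edge -111.08423637833586 blue lateral 5.622317711936174 to face 21.70342697505967
(array([ 0.1, -5.6,  2.1]), array([0.02, 0.1 , 0.42]))
```

View pics/s1.png

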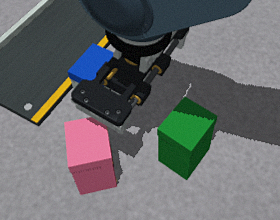

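Call:
{"api": "apply_moves", "payload": {"moves": [[[0,-5.5,2,0,0,0.4,30],[-8,-5.5,3,0,0,0.4,30],[-16,-5.5,4,0,0,0.4,30],[-20,-5.5,4.5,0,0,0.4,30],[-24,-5.5,5,0,0,0.4,30],[-28,-5.5,5.4,0,0,0.4,30],[-32,-5.5,5.9,0,0,0.4,30],[-36,-5.5,6.4,0,0,0.4,30],[-40,-5.5,6.9,0,0,0.4,30],[-42,-5.5,7.1,0,0,0.4,30],[-44,-5.5,7.4,0,0,0.4,30],[-44,-5.5,7.4,0,0,0.4,30]]]}}

```text
clock: 2.7
position: [510.0, 170.8, 25.8]
ee_rot: [-0.041, 0.997, 0.003, 0.06]
ft_force: [-3.2, -0.3, -0.4]
grip_width: 0.307
grip_force: 1.7
```

```bash
cat > st.py <<'E'
from meas import *
s=telemetry.get_state();print(s['clock'],s['position'],np.round(s['ft_force'],1))
p=np.array(s['position']);print('s',(p-[592.04,0,0])@n,'lat',(p-[523,171.8,0])@e, delta(p,7,s)[1])
c=snap('top','t%d'%(s['clock']*100))
try: print('blue',quad(c,(105,120,60),(125,255,255),90)[0])
except Exception as x: print(x)
E
python3 st.py
```

```text
2.7 [510.00185932 170.81221938  25.81708193] [-3.2 -0.3 -0.4]
s -67.76617963380453 lat 0.08058916324374372 [ 0.01 -0.07 -0.  ]
blue [556.3 174.8  24.4  62.    5.3]
```

Call:
{"api": "apply_moves", "payload": {"moves": [[[-2,0,0.2,0,0,0,30],[-4,0,0.5,0,0,0,30],[-5,0,0.6,0,0,0,30],[-6,0,0.7,0,0,0,30],[-6.5,0,0.8,0,0,0,30],[-7,0,0.9,0,0,0,30]]]}}

```text
clock: 3.25
position: [517.6, 171.4, 26.2]
ee_rot: [-0.041, 0.997, 0.003, 0.061]
ft_force: [-2.7, 0.4, -1.6]
grip_width: 0.3
grip_force: 1.5
```

```bash
python3 st.py
```

```text
3.25 [517.61428978 171.35485259  26.21730439] [-2.7  0.4 -1.6]
s -60.134884277952885 lat -0.002353493095501136 [ 0.01  0.05 -0.  ]
blue [565.3 175.1  24.5  61.5   4.7]
```

Contact should be within about a millimetre. I'll creep on and watch for the force to rise.

Call:
{"api": "apply_moves", "payload": {"moves": [[[-0.7,0,0.1,0,0,0,30],[-1.4,0,0.2,0,0,0,30],[-2,0,0.2,0,0,0,30]]]}}

```text
clock: 3.55
position: [519.5, 171.5, 26.3]
ee_rot: [-0.041, 0.997, 0.003, 0.061]
ft_force: [-4.1, -1.2, -1.4]
grip_width: 0.298
grip_force: 2.3
```

```bash
python3 st.py
```

```text
3.55 [519.5090928  171.49557109  26.34955117] [-4.1 -1.2 -1.4]
s -58.23492248701776 lat -0.01736550609068983 [ 0.    0.02 -0.  ]
blue [567.6 175.4  24.   61.6   5.1]
```

Call:
{"api": "apply_moves", "payload": {"moves": [[[-0.7,0,0.1,0,0,0,30],[-1.4,0,0.2,0,0,0,30],[-2,0,0.2,0,0,0,30]]]}}

```text
clock: 3.85
position: [519.8, 171.5, 26.2]
ee_rot: [-0.041, 0.997, 0.002, 0.059]
ft_force: [-12.7, -0.6, 7.1]
grip_width: 0.304
grip_force: 6.3
```

```bash
python3 st.py
```

```text
3.85 [519.836645   171.53950619  26.21466598] [-12.7  -0.6   7.1]
s -57.90487173883321 lat -0.00041728278194431935 [-0.01 -0.24  0.02]
blue [568.5 175.5  21.8  61.7   4.7]
```

The block is against the fence: force rose to 12.7 N and yaw is 4.7°, equal to the edge angle. Now I'll back off and raise the fingertips to about 80 mm.

Call:
{"api": "apply_moves", "payload": {"moves": [[[6,0,-0.7,0,0,0,30],[11.9,0,-1.5,0,0,0,30],[11.9,0,-1.5,0,0,0,30],[8.2,0,-32,0,0,0,30],[3.7,0,-68,0,0,0,30],[3.7,0,-68,0,0,0,30],[3.7,0,-68,0,0,0,30]]]}}

```text
clock: 4.48
position: [512.7, 171.0, 96.9]
ee_rot: [-0.041, 0.997, 0.003, 0.066]
ft_force: [-0.2, 0.9, 0.1]
grip_width: 0.302
grip_force: 0.0
```

```bash
python3 st.py; python3 - <<'E'
from h import *
c=snap('side','side2');cv2.imwrite('pics/s2.png',c['image'][100:370,60:420,::-1])
E
```

```text
4.4833 [512.66883413 171.04318313  96.90277183] [-0.2  0.9  0.1]
s -65.08924800606489 lat 0.09224833514823666 [ 0.02  0.53 -0.01]
blue [568.8 175.9  21.3  60.6   4.9]
```

View pics/s2.png

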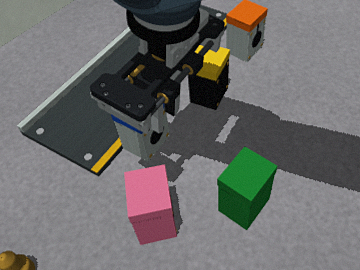

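The block stands upright at the edge (crop about (140,130)), with the fingers behind it near its top and the neighbours untouched. Now I'll push along the tipping arc.

Call:
{"api": "apply_moves", "payload": {"moves": [[[-8,0,1,0,0,0,30],[-11,0,0.3,0,0,0,30],[-15.3,0,-1.1,0,0,0,30],[-19.5,0,-2.6,0,0,0,30],[-23.7,0,-4.1,0,0,0,30],[-27.8,0,-5.1,0,0,0,30],[-32,0,-6.1,0,0,0,30],[-36,0,-6.6,0,0,0,30],[-40,0,-7.2,0,0,0,30],[-44,0,-6.7,0,0,0,30],[-47,0,-6.3,0,0,0,30],[-49,0,-6,0,0,0,30]]]}}

```text
clock: 5.58
position: [558.5, 174.7, 106.1]
ee_rot: [-0.041, 0.997, 0.003, 0.062]
ft_force: [-1.4, 0.0, 1.5]
grip_width: 0.299
grip_force: 0.8
```

```bash
python3 st.py; python3 - <<'E'
from h import *
c=snap('side','side3');cv2.imwrite('pics/s3.png',c['image'][100:370,60:420,::-1])
E
```

```text
5.5833 [558.51896963 174.74183641 106.09142104] [-1.4  0.   1.5]
s -19.09022664485957 lat 0.02157275771825712 [ 0.01  0.17 -0.01]
max() iterable argument is empty
```

View pics/s3.png

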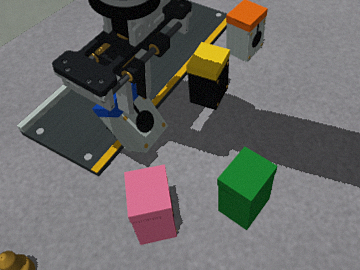

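The block is leaning about 27° over the edge with only 1.5–2 N of force. I'll continue past the balance point.

Call:
{"api": "apply_moves", "payload": {"moves": [[[-3,0,0,0,0,0,30],[-6,0,0,0,0,0,30],[-9,0,0.1,0,0,0,30],[-12,0,0.5,0,0,0,30],[-15,0,1,0,0,0,30],[-18,0,1.5,0,0,0,30],[-21,0,2,0,0,0,30],[-24,0,2.7,0,0,0,30],[-27,0,3.4,0,0,0,30],[-29,0,3.8,0,0,0,30],[-30,0,4,0,0,0,30],[-30,0,4,0,0,0,30]]]}}

```text
clock: 6.68
position: [587.8, 177.1, 105.2]
ee_rot: [-0.041, 0.997, 0.003, 0.062]
ft_force: [-0.1, 1.0, -0.2]
grip_width: 0.3
grip_force: 0.0
```

```bash
python3 st.py; python3 - <<'E'
from h import *
c=snap('side','side4');cv2.imwrite('pics/s4.png',c['image'][100:370,60:420,::-1])
E
```

```text
6.6833 [587.81235847 177.12979961 105.21996085] [-0.1  1.  -0.2]
s 10.30032600657881 lat 0.0012495580914081567 [ 0.01  0.07 -0.01]
max() iterable argument is empty
```

View pics/s4.png

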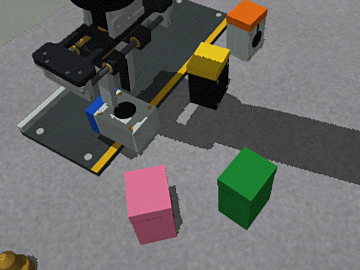

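The block lies on the plate with the cavity disc up (crop about (125,110)), and the force is zero. I'll lift off, retreat and check.

Call:
{"api": "apply_moves", "payload": {"moves": [[[-4,0,-30,0,0,0,30],[-8,0,-65,0,0,0,30],[-12,0,-100,0,0,0,30],[28,0,-105,0,0,0,30],[68,0,-110,0,0,0,30],[108,0,-115,0,0,0,30],[140,0,-120,0,0,0,30],[170,0,-125,0,0,0,30],[170,0,-125,0,0,0,30],[170,0,-125,0,0,0,30]]]}}

```text
clock: 7.62
position: [403.4, 162.2, 208.8]
ee_rot: [-0.041, 0.997, 0.003, 0.063]
ft_force: [0.2, 0.3, 0.3]
grip_width: 0.296
grip_force: 0.0
```

```bash
python3 - <<'E'
from h import *
s=telemetry.get_state();print(s['clock'],s['position'],s['ft_force'])
a=snap('top','topF');b=snap('side','sideF')
x=cv2.resize(a['image'][60:260,130:400,::-1],None,fx=1.45,fy=1.45);y=b['image'][90:380,60:420,::-1]
cv2.imwrite('pics/f.png',np.hstack([x[:290],y[:x.shape[0]]]))
E
```

```text
7.6167 [403.44384145 162.15813643 208.76926241] [0.23476001 0.32594645 0.34647933]
```

View pics/f.png

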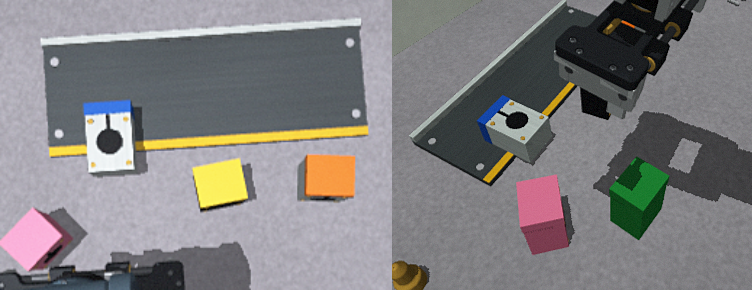

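The block lies flat and square with the cavity up, the bystanders haven't moved, and the fingers are clear. I'll measure the overhang, flatness and yaw.

```bash
python3 - <<'E'
from meas import *
c=np.load('pics/topF.npz')
hsv=cv2.cvtColor(c['image'],cv2.COLOR_RGB2HSV)
m=((hsv[...,2]>150)&(hsv[...,1]<40)).astype(np.uint8)*255; m|=cv2.inRange(hsv,(105,120,60),(125,255,255))
k=np.zeros_like(m);k[125:182,183:228]=255;m=cv2.morphologyEx(m&k,cv2.MORPH_OPEN,np.ones((5,5),np.uint8))
cn=max(cv2.findContours(m,0,1)[0],key=cv2.contourArea)
P=np.array([ray(c,p,62) for p in cn[:,0].astype(float)]);q=cv2.minAreaRect(P[:,:2].astype(np.float32));print(q)
s=(P-[592.04,0,0])@n;print('s range',np.percentile(s,[2,98]))
for nm,lo,hi,box in [('yel',(22,150,100),(32,255,255),(255,168,310,215)),('or',(5,150,100),(16,255,255),(330,160,385,205)),('pink',(160,60,80),(179,255,255),None)]: print(nm,quad(c,lo,hi,90,box)[0])
# predicted corners of flat block vs side view
b=np.load('pics/sideF.npz')
o=np.array([592.04,0,0])+e*((np.array([*q[0],0])-[592.04,0,0])@e)+n*np.mean(s[[s.argmin(),s.argmax()]])
print([proj(b,o+n*a+e*l+np.array([0,0,62.])).round(0).tolist() for a,l in [(45,30),(45,-30),(-45,-30),(-45,30)]])
E
```

```text
((587.9296875, 183.04364013671875), (98.66023254394531, 71.33881378173828), 1.249768853187561)
s range [-36.46171108  58.97823737]
yel [527.3  33.6  51.2  61.5  12.1]
or [ 539.2 -105.5   62.8   51.8   90. ]
pink [453.3 263.   63.   68.5  46.1]
[[145.0, 213.0], [170.0, 188.0], [217.0, 209.0], [192.0, 237.0]]
```

```bash
python3 - <<'E'
from meas import *
c=np.load('pics/topF.npz')
hsv=cv2.cvtColor(c['image'],cv2.COLOR_RGB2HSV)
print('band',quad(c,(105,120,60),(125,255,255),62)[0])
cn=quad(c,(105,120,60),(125,255,255),62)[1]
P=np.array([ray(c,p,62) for p in cn[:,0].astype(float)]);s=(P-[592.04,0,0])@n;print('band s',np.percentile(s,[3,97]),'lat',((P-[592.04,0,0])@e).min(),((P-[592.04,0,0])@e).max())
m=cv2.inRange(hsv,(10,70,80),(30,255,255));k=np.zeros_like(m);k[138:182,185:226]=255;m[158:]=m[158:];m&=k
for u,v,a in [(x[1][0],x[1][1],x[0]) for x in zip(cv2.connectedComponentsWithStats(m)[2][1:,4],cv2.connectedComponentsWithStats(m)[3][1:])]:
    p=ray(c,(u,v),62);print(np.round((u,v)),a,np.round([(p-[592.04,0,0])@n,(p-[592.04,0,0])@e],1))
cv2.imwrite('pics/g.png',cv2.resize(np.load('pics/topF.npz')['image'][115:195,170:240,::-1],None,fx=7,fy=7,interpolation=2))
E
```

```text
band [627.7 178.7  67.6  24.3  85.8]
band s [36.12382879 59.05953858] lat 143.16661654651156 208.3425258139479
[216. 142.] 8 [ 33.9 154.7]
[192. 143.] 10 [ 34.8 200.5]
[224. 160.] 18 [ -1.4 141.8]
[187. 163.] 35 [ -2.6 211.8]
[218. 172.] 10 [-22.6 154. ]
[194. 173.] 8 [-22.6 200.1]
```

View pics/g.png

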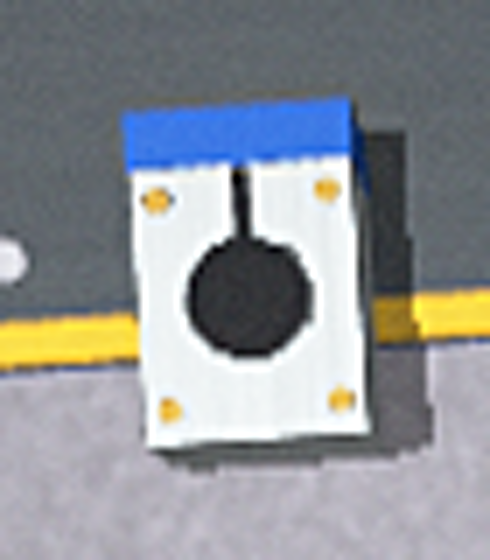

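Flat, square and cavity up, with the dots at equal spacing. But it slid back in the fall and overhangs the edge by about 33 mm, so its centre is only about 12 mm inside. There's plenty of time, so I'll nudge it low on its near end, about 22 mm further onto the plate.

Call:
{"api": "apply_moves", "payload": {"moves": [[[-40,0,20,0,0,0,30],[-70,0,50,0,0,0,30],[-91.9,0,72,0,0,0,30],[-88,0,110,0,0,0,30],[-84,0,145,0,0,0,30],[-79.6,0,172,0,0,0,30],[-79.6,0,172,0,0,0,30],[-90,0,173.3,0,0,0,30],[-100,0,174.5,0,0,0,30],[-104,0,175,0,0,0,30],[-104,0,175,0,0,0,30]]]}}

```text
clock: 8.63
position: [531.2, 172.4, 49.4]
ee_rot: [-0.041, 0.997, 0.003, 0.063]
ft_force: [-0.8, 0.0, 0.2]
grip_width: 0.297
grip_force: 0.0
```

```bash
python3 st.py
```

```text
8.6333 [531.17967192 172.38704065  49.37181966] [-0.8  0.   0.2]
s -46.53054132274079 lat -0.08516345892203622 [ 0.01  0.27 -0.02]
blue [621.5 175.2  65.6  23.5  85.8]
```

Call:
{"api": "apply_moves", "payload": {"moves": [[[-2,0,0.2,0,0,0,30],[-4,0,0.5,0,0,0,30],[-7,0,0.9,0,0,0,30],[-10,0,1.2,0,0,0,30],[-13,0,1.6,0,0,0,30],[-16,0,2,0,0,0,30],[-19,0,2.3,0,0,0,30],[-22,0,2.7,0,0,0,30],[-24,0,2.9,0,0,0,30],[-26,0,3.2,0,0,0,30],[-26,0,3.2,0,0,0,30]]]}}

```text
clock: 9.6
position: [553.5, 174.4, 47.0]
ee_rot: [-0.041, 0.997, 0.003, 0.06]
ft_force: [-4.6, 0.2, 1.3]
grip_width: 0.303
grip_force: 2.2
```

```bash
python3 st.py
```

```text
9.6 [553.45364459 174.43803069  46.9944222 ] [-4.6  0.2  1.3]
s -24.163412341936727 lat 0.13383379550340543 [ 0.01 -0.13  0.01]
blue [635.6 176.8  24.2  62.2   1. ]
```

Sliding worked: the overhang is now about 14 mm, close to the 12 mm expected from the pivot. I'll withdraw and check.

Call:
{"api": "apply_moves", "payload": {"moves": [[[15,0,-2,0,0,0,30],[30,0,-4,0,0,0,30],[28,0,-40,0,0,0,30],[30,0,-80,0,0,0,30],[50,0,-115,0,0,0,30],[85,0,-135,0,0,0,30],[120,0,-150,0,0,0,30],[150,0,-160,0,0,0,30],[150,0,-160,0,0,0,30],[150,0,-160,0,0,0,30],[150,0,-160,0,0,0,30]]]}}

```text
clock: 10.57
position: [387.5, 160.6, 188.4]
ee_rot: [-0.041, 0.997, 0.003, 0.063]
ft_force: [0.0, -0.1, 1.0]
grip_width: 0.3
grip_force: 0.0
```

```bash
python3 - <<'E'
from meas import *
s=telemetry.get_state();print(s['clock'],s['position'],s['joint_velocities'])
a=snap('top','topG');b=snap('side','sideG')
q,cn=quad(a,(105,120,60),(125,255,255),62);print('band',q)
P=np.array([ray(a,p,62) for p in cn[:,0].astype(float)]);print('far s',np.percentile((P-[592.04,0,0])@n,97))
for nm,lo,hi,box in [('yel',(22,150,100),(32,255,255),(255,168,310,215)),('or',(5,150,100),(16,255,255),(330,160,385,205))]: print(nm,quad(a,lo,hi,90,box)[0])
x=cv2.resize(a['image'][60:260,130:400,::-1],None,fx=1.45,fy=1.45);y=b['image'][90:380,60:420,::-1]
cv2.imwrite('pics/fg.png',np.hstack([x[:290],y[:290]]))
E
```

```text
10.5667 [387.48341098 160.63205461 188.3595015 ] [-0.00457981  0.04376246 -0.01700071  0.00216275  0.0046782  -0.0010639 ]
band [642.2 180.3  24.9  64.1   1. ]
far s 75.72589545121114
yel [527.3  33.6  51.2  61.5  12.1]
or [ 539.2 -105.5   62.8   51.8   90. ]
```

View pics/fg.png

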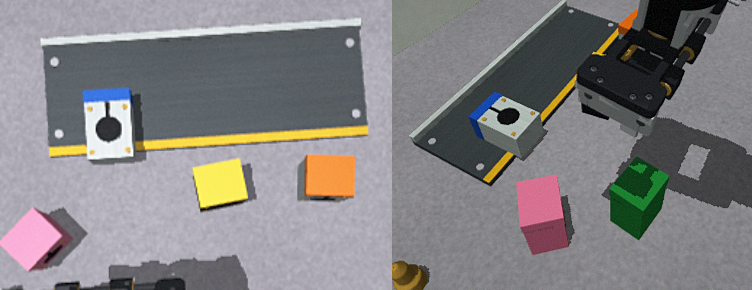

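The block lies flat on the plate with the cavity up (left half, (108,128)), within about 4° of square. The orange and black blocks haven't moved, and the arm is clear.

```bash
python3 -c "
from bench import bot
print(bot.sign_off())"
```

```text
the job is handed in; nothing more can be done
None
```

The blue mould block was slid to the plate's edge and tipped over it, then nudged about 20 mm further on; it lies flat, cavity up and within about 4° of square, with about 14 mm overhanging the near edge and the other blocks where they were; handed in at about 10.7 s.

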